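Catch the falling calibration case lid and lower it shut

TASK

The lid of the calibration case stands open over the glass bulb and its worn soft-close hinge lets it slam. With the fingers, push the lid over until it starts to fall shut by itself, take the fingers off it, catch it on the outside of the fingers while it is still well open and bring it to a stop, then lower it slowly until it is fully shut, without any bang. Only touch the lid, never pinch it or push it hard, and leave the bulb, the gauge, the cup and the switch alone.

Things in the scene. Friction and masses are not known exactly. Their poses are not given: they have to be found in the camera images.
- case: Grey open-topped metal case fixed to the bench, 140 mm (x) by 200 mm (y) by 75 mm high, walls 6 mm; origin at the centre of its underside, z up. The lid is hinged along its +x side, which points more or less to the robot's left; its -x side is the front. A brass stub 14 mm thick sticks out 50 mm from its +y side at 35 mm height.
- hinge (a point): Middle of the lid's hinge line (along the case's y axis), 77 mm from the case's centre towards +x, 75 mm above the bench. The lid is a flat cream metal plate 5 mm thick, 206 mm wide, reaching 151 mm from this line; from there an aluminium tab, 50 mm wide and 5 mm thick, sticks out in the middle for 35 mm more. Lid mass 0.36 to 0.49 kg.
- tab_edge (a point): Middle of the tab's free edge, on the lid's underside, 186 mm from the hinge line; turns with the lid. x: in the lid's plane towards the hinge; z: normal of the lid's outer (top) side. With the lid shut the tab overhangs the case's front wall by 39 mm, its underside 75 mm above the bench, so fingers can stay under it until the lid is shut.
- lid (a joint): Lid angle, rad: 0 shut (level), 1.57 upright, 1.8 open stop; starts at 1.48 to 1.7. Hinge with friction and a weak damper: above 1.43 the lid stays where left, below 1.36 it always falls shut, slowly at first, about 0.35 rad/s at 1.0, 0.6 to 1 rad/s at the end (from 1.2 in about 2 to 3.5 s). Pushing it over takes 1 to 3 N at the tab.
- bulb: Small glass pressure bulb, 46 mm diameter, 45 mm high, standing loose on the rubber floor inside the case (floor 18 mm above the bench); origin at the centre of its underside. Leave alone.
- gauge: Vacuum gauge with a brass rim, 90 mm across, on a mahogany plinth 90 x 110 x 30 mm, 133 mm high in all, loose on the bench; origin at the centre of its underside. Leave alone.
- cup: Rubber-lined steel cup, 72 mm diameter, 75 mm high, loose on the bench; origin at the centre of its underside. Leave alone.
- panel: Cream metal switch panel, 100 x 120 x 30 mm, fixed on the bench, with a chrome toggle switch in its middle, about 110 mm high in all; origin at the centre of its underside. Leave alone.
- toggle (a joint): Angle of the chrome toggle switch on the panel, 0 to 0.8 rad. Leave it as it is.

How it is judged:
On the way, in this order (a step that is already met when the one before it is completed fails the run):
1. the lid, pushed past its balance point, falls by itself with the fingers off it (value of joint lid between 0.3 and 1.3 rad and velocity of joint lid below -0.04 rad/s and contact force between the arm and lid below 0.05 N), for 0.1 s.
2. the lid is caught on the fingers, still 0.2 to 1.1 rad open, and brought to a stop (value of joint lid between 0.2 and 1.1 rad and velocity of joint lid between -0.06 and 0.06 rad/s and contact force between the fingers and lid above 0.3 N), for 0.2 s.
At the end, for the whole second after the job is handed in: The lid is at rest within 0.03 rad of shut; bulb, gauge and cup each stand within 10 mm of where they started (value of joint lid below 0.03 rad and velocity of joint lid between -0.05 and 0.05 rad/s and distance of each of bulb, gauge, cup from where it was at the start of the episode below 0.01 m); the robot touches nothing.
It fails at once if the lid bangs shut (faster than 0.4 rad/s within 0.1 rad of shut) (value of joint lid below 0.1 rad and velocity of joint lid below -0.4 rad/s).
It fails at once if the lid is pinched or pushed hard (over 20 N) (contact force between the arm and lid above 20 N).
It fails at once if the bulb, gauge or cup is moved more than 10 mm (distance of any of bulb, gauge, cup from where it was at the start of the episode above 0.01 m).
It fails at once if the switch is touched (contact force between the arm and panel above 1 N).
It also fails if it takes over 51 s, if anything falls off the work surface, if the arm or the gripper's body presses on something with over 40 N, if the wrist force passes 120 N, or if a joint passes its speed limit or range.

ROBOT

A 6-joint arm with a two-finger parallel gripper is mounted at the origin on the work surface. World frame = base frame: x ahead of the robot, y to its left, z up, the work surface at z = 0. Lengths are in m, angles in rad, forces in N, time in s.
With the tool pointing down it reaches from about 0.35 to 0.975 m from the base axis. Payload 4.9 kg.
Tool frame: the origin (TCP) lies midway between the tips of the shut fingers; the grasp point (between the pads) lies 19 mm behind it; z points along the fingers, y is the direction in which the jaws open and shut (so a half turn about z gives the same grasp; the last joint's range is limited). The gripper opens to 85 mm and grips with 20 to 120 N. Pads are 22 mm wide; open, the fingers measure 114 mm over their backs; the gripper's body (76 mm by 85 mm) begins 54 mm behind the grasp point. The pads swing forward as they close: fully open they stand 13 mm farther back than shut.
Start: joints at [1.092, 0.053, 1.613, -0, 1.476, -0.119], TCP at [0.22, 0.585, 0.231] pointing down, gripper open.
Joint ranges: [-3.01, 3.01], [-1.01, 2.22], [0.06, 2.58], [-1.02, 4.17], [0.09, 2.62], [-3.14, 3.14]. Speed limits (rad/s): [2.57, 2.57, 3.14, 3.14, 3.14, 3.14].

INTERFACE

Orientations are given as a unit quaternion [w, x, y, z].
In Python, from plant import state, grab_frame, camera_params, job_done, boxes_of gives the robot as it stands.
- The arm moves only by the tool step_arm, never from a script. Its argument "steps" is a list of rows, each a list of 4 numbers: the shift along the tool's x, y, z in mm, then the turn about the tool's z in degrees. A call has 1 to 8 rows; each row shifts and turns the pose as measured when the row begins, along the tool's axes as they then stand; what a row does not reach is not made up. A row lasts 1/10 s, in which the tool goes at most 50 mm and 8.59 degrees, less where a joint would pass 70% of its speed; a pose out of reach is approached as far as the arm can. A call is refused whole if a number of a shift passes 50 or a number of a turn 8.59, either way. A call with a gripper value outside its range is refused whole. "claw" is the opening in per cent of the stroke, from 0 (shut) to 100 (fully open), set as the call begins (left out, the last holds). The fingers move at their own pace and stop on an object; the grip force is fixed at half the most. Time passes only in rows, so rows that do not move let the fingers close. It gives the time, the measured TCP pose, the force and the opening at its end, in the units of the state.
- state(): the state, without advancing time (a new reading comes with each control period).
- grab_frame(name): name is "scene" or "side" or "wrist"; returns (picture, depth): 384x512x3 uint8, red, green, blue; 384x512 float32, m along the optical axis (not along the pixel's ray), 0 where there is no reading.
- camera_params(name): a dict with "mtx" (3x3 intrinsics, pixels), "extrinsics" (4x4, takes a point from camera to world coordinates); the wrist camera has in their place "T_tool_cam" (4x4, takes a point from camera to tool coordinates, whose origin is the TCP and whose axes are the flange's). Camera axes: x right, y down, z forward; pixel columns grow to the right and rows downward; lengths in m; the calibration is good to about 2 mm. A picture is of the moment at which its call begins: read the wrist's pose just before it. camera_params takes no time and is no camera call.
- job_done(): hands the job in, once; it reports no verdict.
Trained networks look in the newest picture that a camera, given by its name, has taken for a name from the list of things; names that differ only in an ending like _2 or _b are one class to them, and where a whole thing is asked for, a point or a joint stands for the part that bears it (a point fixed in the world has none). Each returns a list of dicts, best first, with "p" (0 to 1); they miss things now and then, are a little off and sometimes report something else, mostly with a low value. They report only what shows in the picture. A call takes as long as a camera call.
- boxes_of(camera, label): "box" ([left, top, width, height] in pixels, round what is visible of it).
The state is a dict: "time": time; "joint_pos": joint angles; "joint_vel": joint speeds; "joint_efforts": joint torques, N m; "tool_pos": TCP position; "tool_rot": TCP orientation; "contact_force": force on the tool from outside, world axes, zero at the start; "ft_torque": the same for the moment, N m; "gripper_width": opening from 0.0 (shut) to 1.0 (fully open).
Only numpy, scipy, OpenCV 4.12 (cv2) and the standard library are available. Lean on these libraries where they do the work, as an engineer would, in place of code of your own. Each camera call takes 0.05 s, during which the arm holds its last target. There are 200 camera calls.

## Working session

There is one attempt and no reset: what is moved stays moved. The work goes in short steps, Python scripts to look and compute and a tool call to move; the robot and the scene stay as the last step left them, time stands still between calls to the robot, and variables do not carry over. Pictures are saved under pics/ and viewed, about 8 in all and at most 12, crops included, and the job is handed in when it is done.

Besides the shell and the picture viewer there is one more tool, called after "Request:" as name([rows], argument=value, ...), one row to a line, values as JSON. step_arm: Moves the arm, as the interface text tells. Its arguments: {"type":"object","properties":{"steps":{"type":"array"},"claw":{"type":"number"}},"required":["steps"]}

```bash
mkdir -p pics; ls; cat > h.py <<'E'
import numpy as np, cv2
from plant import state, grab_frame, camera_params, job_done, boxes_of
def cloud(name):
    img,d=grab_frame(name); p=camera_params(name); K=np.array(p["mtx"])
    T=np.array(p["extrinsics"]) if "extrinsics" in p else None
    v,u=np.mgrid[:d.shape[0],:d.shape[1]]
    P=np.stack([(u-K[0,2])*d/K[0,0],(v-K[1,2])*d/K[1,1],d],-1)
    P=P@T[:3,:3].T+T[:3,3]; P[d==0]=np.nan
    return img,P
E
python3 - <<'E'
from h import *
s=state(); print(s["time"],s["tool_pos"],s["tool_rot"],s["gripper_width"])
ims=[]
for c in("scene","side"):
    img,P=cloud(c); np.save(c+".npy",P); ims.append(img); cv2.imwrite(c+".png",img[:,:,::-1])
    for l in("case","lid","tab_edge","gauge","cup","panel","bulb"):
        print(c,l,[(np.round(b["box"]).astype(int).tolist(),round(b["p"],2)) for b in boxes_of(c,l)[:2]])
cv2.imwrite("pics/a.png",cv2.resize(np.hstack(ims),(800,300))[:,:,::-1])
cv2.imwrite("pics/scene.png",ims[0][:,:,::-1]); cv2.imwrite("pics/side.png",ims[1][:,:,::-1])
E
```

```text
pics
0.0 [0.21976754 0.58441103 0.23003524] [-3.16710355e-04  1.78945949e-01  9.83858349e-01 -9.97614001e-04] 0.9990967909073025
scene case [([260, 201, 114, 92], 0.79)]
scene lid [([306, 200, 69, 83], 0.71)]
scene tab_edge [([303, 203, 71, 80], 0.9)]
scene gauge [([362, 284, 64, 55], 0.66)]
scene cup [([248, 290, 32, 41], 0.83)]
scene panel [([172, 102, 42, 37], 0.69), ([260, 199, 117, 91], 0.43)]
scene bulb [([260, 200, 113, 92], 0.64), ([306, 228, 14, 17], 0.56)]
side case []
side lid [([211, 95, 61, 50], 0.7), ([207, 96, 69, 93], 0.7)]
side tab_edge [([212, 99, 58, 47], 0.62)]
side gauge [([211, 98, 59, 50], 0.75)]
side cup [([291, 139, 18, 27], 0.67)]
side panel [([217, 294, 56, 62], 0.87)]
side bulb [([231, 161, 12, 9], 0.62)]
```

View pics/scene.png

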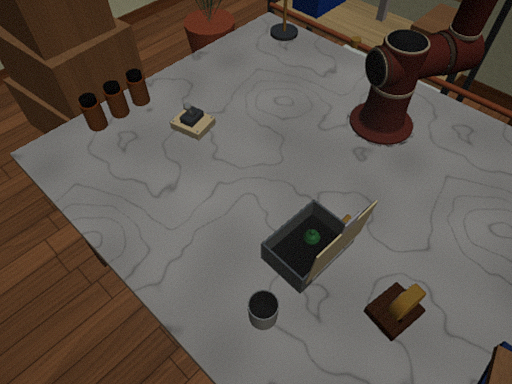

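View pics/side.png

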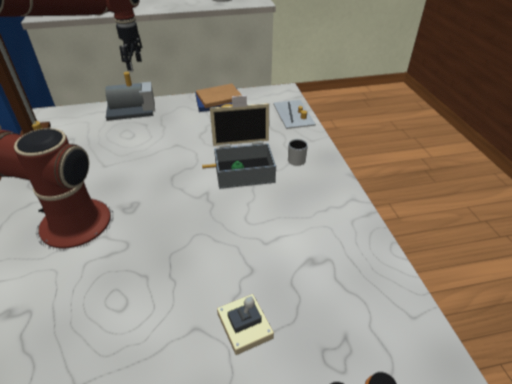

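The scene view shows the case around (318,245) with its lid open towards the gauge at (395,305), and the cup at (263,310). The side view shows the lid's dark underside at (240,125) with the tab on top at (240,100), and the stub at (208,165).

```bash
python3 - <<'E'
from h import *
S=np.load("scene.npy"); D=np.load("side.npy")
def sel(P,b,z0,z1):
    l,t,w,h=b; q=P[t:t+h,l:l+w].reshape(-1,3); q=q[np.isfinite(q[:,0])]; return q[(q[:,2]>z0)&(q[:,2]<z1)]
for n,P,b in(("cup",S,[245,287,38,47]),("cup",D,[286,135,28,35]),("gauge",S,[358,280,72,62]),("panel",S,[168,98,50,45])):
    q=sel(P,b,.012,.3); print(n,np.round(q.min(0),3),np.round(q.max(0),3),np.round(np.median(q,0),3),len(q))
# case rim + walls
q=np.vstack([sel(D,[205,140,75,50],.066,.084)]); print("rim side",np.round(q.min(0),3),np.round(q.max(0),3),len(q))
r=cv2.minAreaRect(q[:,:2].astype(np.float32)*1000); print(r)
q2=sel(S,[255,195,125,102],.066,.084); print(cv2.minAreaRect(q2[:,:2].astype(np.float32)*1000),len(q2))
# lid plane
for n,P,b in(("side",D,[203,92,72,60]),("scene",S,[300,195,82,95])):
    q=sel(P,b,.09,.3)
    q=q[(np.abs(q[:,:2]-np.median(q[:,:2],0))<.15).all(1)]
    for k in range(6):
        c=q.mean(0); nrm=np.linalg.svd(q-c)[2][2]; e=np.abs((q-c)@nrm); q=q[e<max(.004,2*e.std())]
    if nrm[1]<0:nrm=-nrm
    print(n,len(q),"c",c.round(4),"n",nrm.round(4),"elev n",np.arcsin(nrm[2]).round(3),"std",e.std().round(4),q.min(0).round(3),q.max(0).round(3), "azim",np.degrees(np.arctan2(nrm[1],nrm[0])).round(1))
    np.save("lid_"+n,q)
E
```

```text
cup [0.741 0.133 0.012] [0.812 0.204 0.077] [0.776 0.167 0.059] 776
cup [0.741 0.132 0.012] [0.811 0.206 0.08 ] [0.773 0.151 0.055] 427
gauge [0.495 0.335 0.012] [0.619 0.441 0.135] [0.577 0.392 0.031] 2086
panel [ 0.397 -0.525  0.012] [ 0.52 -0.39  0.11] [ 0.472 -0.443  0.031] 910
rim side [0.467 0.052 0.066] [0.674 0.219 0.084] 563
((568.8123779296875, 137.43325805664062), (161.23338317871094, 202.6225128173828), 86.6414794921875)
((619.544189453125, 134.98411560058594), (154.1676483154297, 301.5795593261719), 87.27770233154297) 784
side 1851 c [0.5717 0.2156 0.167 ] n [ 0.0423  0.9942 -0.0993] elev n -0.099 std 0.0011 [0.47  0.203 0.09 ] [0.674 0.229 0.264] azim 87.6
scene 1093 c [0.5837 0.2206 0.1798] n [ 0.0462  0.9961 -0.0757] elev n -0.076 std 0.0007 [0.471 0.206 0.091] [0.678 0.229 0.262] azim 87.3
```

Request:
step_arm([
  [0,0,-23,-6],
  [0,0,-23,-6],
  [0,0,-23,-6],
  [-36,-27,0,0],
  [-36,-27,0,0],
  [-36,-27,0,0],
  [-36,-27,0,0],
  [-36,-27,0,0],
], claw=0)

```text
time: 1.6
tool_pos: [0.397, 0.4436, 0.3034]
tool_rot: [0.0, 0.01, 1.0, 0.001]
contact_force: [1.7, 0.6, 0.3]
gripper_width: 0.004
```

Request:
step_arm([
  [-36,-29,0,1.4],
  [-36,-29,0,0],
  [-36,-29,0,0],
  [-36,-29,0,0],
  [-36,-26,0,0],
  [0,0,-2,0],
])

```text
time: 2.2
tool_pos: [0.5806, 0.2834, 0.3056]
tool_rot: [0.001, 0.026, 1.0, 0.001]
contact_force: [0.3, 1.3, 0.2]
gripper_width: 0.0
```

```bash
python3 - <<'E'
from h import *
s=state(); print(s["time"],s["tool_pos"],s["tool_rot"],s["contact_force"])
img,P=cloud("side"); i2,P2=cloud("scene")
a=cv2.resize(img[60:200,180:320],(560,560),interpolation=cv2.INTER_CUBIC)
cv2.imwrite("pics/b.png",a[:,:,::-1]); np.save("side2.npy",P); np.save("scene2.npy",P2)
cv2.imwrite("pics/c.png",cv2.resize(i2[120:330,260:440],(514,600),interpolation=cv2.INTER_CUBIC)[:,:,::-1])
t=s["tool_pos"]
for n,Q in(("side",P),("scene",P2)):
    q=Q.reshape(-1,3)-t; q=q[(np.abs(q[:,0])<.07)&(q[:,1]>-.065)&(q[:,1]<.07)&(q[:,2]>-.02)&(q[:,2]<.13)]
    for z in np.arange(-.01,.13,.01):
        k=q[(q[:,2]>=z)&(q[:,2]<z+.01)]
        if len(k): print(n,round(z,2),len(k),k.min(0)[:2].round(3),k.max(0)[:2].round(3))
E
```

```text
2.2 [0.58057787 0.28338403 0.30559163] [1.48341582e-03 2.58635727e-02 9.99664084e-01 7.70735796e-04] [0.26440279 1.31289588 0.23382306]
side -0.01 1 [-0.006 -0.001] [-0.006 -0.001]
side 0.0 11 [-0.01  -0.009] [ 0.011 -0.001]
side 0.01 19 [-0.01  -0.015] [ 0.011 -0.005]
side 0.02 20 [-0.01  -0.016] [0.011 0.008]
side 0.03 16 [-0.011 -0.016] [0.006 0.004]
side 0.04 10 [-0.013 -0.03 ] [0.006 0.011]
side 0.05 21 [-0.014 -0.038] [ 0.01  -0.002]
side 0.06 20 [-0.016 -0.048] [0.009 0.004]
side 0.07 25 [-0.016 -0.054] [0.007 0.009]
side 0.08 37 [-0.018 -0.065] [ 0.014 -0.002]
side 0.09 50 [-0.019 -0.062] [0.017 0.058]
side 0.1 54 [-0.02  -0.052] [0.019 0.012]
side 0.11 30 [-0.012 -0.043] [0.01  0.009]
side 0.12 22 [-0.016 -0.04 ] [ 0.009 -0.022]
scene 0.0 22 [ 0.004 -0.013] [0.011 0.012]
scene 0.01 55 [-0.006 -0.013] [0.011 0.014]
scene 0.02 56 [-0.008 -0.013] [0.012 0.014]
scene 0.03 45 [-0.003 -0.012] [0.011 0.014]
scene 0.04 95 [-0.01  -0.032] [0.014 0.032]
scene 0.05 238 [-0.012 -0.038] [0.015 0.037]
scene 0.06 144 [-0.011 -0.049] [0.017 0.046]
scene 0.07 213 [-0.011 -0.056] [0.017 0.054]
scene 0.08 242 [-0.008 -0.061] [0.018 0.062]
scene 0.09 372 [-0.018 -0.06 ] [0.02  0.062]
scene 0.1 220 [-0.007 -0.048] [0.02  0.048]
scene 0.11 87 [-0.005 -0.041] [0.012 0.042]
scene 0.12 25 [-0.006 -0.037] [0.012 0.039]
```

Request:
step_arm([
  [3,0,32,0],
  [3,0,32,0],
  [0,-15,0,0],
  [0,-15,0,0],
  [0,0,0,0],
])

```text
time: 2.8
tool_pos: [0.5682, 0.26, 0.2453]
tool_rot: [0.004, 0.02, 1.0, 0.003]
contact_force: [-0.4, 1.2, -0.2]
gripper_width: -0.001
```

Request:
step_arm([
  [0,-3,0,0],
  [0,-3,0,0],
  [0,-3,0,0],
  [0,-3,0,0],
])

```text
time: 3.2
tool_pos: [0.5696, 0.2478, 0.2514]
tool_rot: [0.008, 0.02, 1.0, 0.005]
contact_force: [0.0, 0.5, -0.5]
gripper_width: 0.0
```

Request:
step_arm([
  [0,0,3,0],
  [0,0,3,0],
  [0,0,3,0],
])

```text
time: 3.5
tool_pos: [0.5704, 0.2477, 0.2429]
tool_rot: [0.009, 0.021, 1.0, 0.005]
contact_force: [-0.5, -0.1, 0.1]
gripper_width: 0.003
```

Request:
step_arm([
  [0,0,0,0],
  [0,0,0,0],
  [0,0,0,0],
])

```text
time: 3.8
tool_pos: [0.5698, 0.2479, 0.2412]
tool_rot: [0.008, 0.02, 1.0, 0.005]
contact_force: [-0.2, -0.2, -1.1]
gripper_width: 0.001
```

Request:
step_arm([
  [0,-5,0,0],
  [0,-5,0,0],
  [0,-5,0,0],
  [0,-5,0,0],
  [0,-5,0,0],
  [0,-5,0,0],
  [0,-5,0,0],
])

```text
time: 4.5
tool_pos: [0.5682, 0.2109, 0.2415]
tool_rot: [0.008, 0.02, 1.0, 0.006]
contact_force: [0.6, 1.0, 0.7]
gripper_width: -0.001
```

```bash
cat > lid.py <<'E'
from h import *
from scipy.optimize import least_squares
xc=np.array([.0449,.99899,0]); hin=np.array([.572,.2064,.075])
def ang():
    img,P=cloud("side"); q=(P-hin).reshape(-1,3); q=q[np.isfinite(q[:,0])]
    yc=np.array([-.99899,.0449,0]); a=q@xc; b=q@yc; z=q[:,2]
    m=(np.abs(b)<.10)&(np.hypot(a,z)<.155)&(np.hypot(a,z)>.04)&(z>-.003)&(a<.05)
    th=np.arctan2(z[m],-a[m]); h,e=np.histogram(th,120,(0,2)); k=h.argmax(); c=(e[k]+e[k+1])/2
    t=th[np.abs(th-c)<.06]
    return img,np.median(t),len(t),m.sum()
E
python3 - <<'E'
from lid import *
s=state(); i,t,n,m=ang(); print(s["time"],s["tool_pos"],s["contact_force"],"theta",t,n,m)
E
```

```text
4.5 [0.56821379 0.210887   0.24149809] [0.59852823 0.98183972 0.70895472] theta 1.489582257387071 1481 1746
```

Request:
step_arm([
  [0,12,0,8.5],
  [0,0,0,8.5],
  [0,0,0,8.5],
  [0,0,0,8.5],
  [0,0,0,8.5],
  [0,0,0,8.5],
  [0,0,0,8.5],
  [0,0,0,8.5],
])

```text
time: 5.35
tool_pos: [0.5693, 0.2187, 0.2407]
tool_rot: [0.005, 0.583, 0.812, 0.007]
contact_force: [-0.3, 0.2, 0.5]
gripper_width: -0.0
```

Request:
step_arm([
  [0,0,0,8.5],
  [0,0,0,8.5],
  [0,0,0,5],
  [0,0,0,0],
])

```text
time: 5.75
tool_pos: [0.5694, 0.2171, 0.2402]
tool_rot: [0.004, 0.73, 0.683, 0.007]
contact_force: [0.4, -0.1, -0.3]
gripper_width: -0.004
```

```bash
cat >> lid.py <<'E'
from scipy.spatial.transform import Rotation as R
def rep(a=True):
    s=state(); M=R.from_quat(np.roll(s["tool_rot"],-1)).as_matrix()
    print(round(s["time"],2),"pos",s["tool_pos"].round(4),"F",s["contact_force"].round(1),"azx",np.degrees(np.arctan2(M[1,0],M[0,0])).round(1),"z",M[:,2].round(3))
    if a:
        i,t,n,m=ang(); print("theta",t.round(3),n,m); return i
E
python3 - <<'E'
from lid import *
rep(); print(state()["joint_pos"].round(2))
E
```

```text
5.75 pos [0.5694 0.2171 0.2402] F [ 0.4 -0.1 -0.3] azx 86.2 z [ 0.016  0.004 -1.   ]
theta 1.483 1449 1726
[ 0.24  0.    1.65 -0.    1.47  0.31]
```

Request:
step_arm([
  [-6,0,0,0],
  [-6,0,0,0],
  [-6,0,0,0],
  [-6,0,0,0],
  [-6,0,0,0],
  [-4,0,0,0],
  [-4,0,0,0],
])

```text
time: 6.5
tool_pos: [0.5667, 0.1758, 0.2397]
tool_rot: [0.004, 0.728, 0.685, 0.007]
contact_force: [0.4, 0.1, -0.0]
gripper_width: 0.002
```

```bash
python3 -c "
from lid import *
rep()"
```

```text
6.5 pos [0.5667 0.1758 0.2397] F [ 0.4  0.1 -0. ] azx 86.5 z [ 0.016  0.004 -1.   ]
theta 1.298 1297 1514
```

Request:
step_arm([
  [4,0,-40,0],
  [-36,0,-6,0],
  [-39,0,0,0],
  [-39,0,0,0],
  [0,0,36,0],
  [0,0,36,0],
  [0,0,34,0],
])

```text
time: 7.25
tool_pos: [0.5662, 0.0592, 0.1879]
tool_rot: [0.012, 0.728, 0.685, 0.012]
contact_force: [1.1, 0.1, 0.3]
gripper_width: -0.0
```

```bash
python3 -c "
from lid import *
rep()"
```

```text
7.25 pos [0.5662 0.0592 0.1879] F [1.1 0.1 0.3] azx 86.5 z [ 0.034 -0.001 -0.999]
theta 1.191 724 913
```

Request:
step_arm([
  [0,0,6,0],
  [0,0,4,0],
  [0,0,0,0],
  [0,0,0,0],
  [0,0,0,0],
  [0,0,0,0],
  [0,0,0,0],
])

```text
time: 8.0
tool_pos: [0.5652, 0.0597, 0.1756]
tool_rot: [0.01, 0.728, 0.686, 0.01]
contact_force: [0.5, -0.8, -0.3]
gripper_width: 0.001
```

```bash
python3 -c "
from lid import *
rep()"
```

```text
8.0 pos [0.5652 0.0597 0.1756] F [ 0.5 -0.8 -0.3] azx 86.6 z [ 0.029 -0.001 -1.   ]
theta 0.975 552 729
```

Request:
step_arm([
  [0,0,0,0],
  [0,0,0,0],
  [0,0,0,0],
  [0,0,0,0],
  [0,0,0,0],
  [0,0,0,0],
  [0,0,0,0],
  [0,0,0,0],
])

```text
time: 8.85
tool_pos: [0.5651, 0.059, 0.1752]
tool_rot: [0.011, 0.728, 0.686, 0.009]
contact_force: [1.4, -1.5, -1.1]
gripper_width: -0.003
```

```bash
python3 -c "
from lid import *
i=rep(); cv2.imwrite('pics/d.png',cv2.resize(i[70:210,170:320],(600,560),interpolation=cv2.INTER_CUBIC)[:,:,::-1])"
```

```text
8.85 pos [0.5651 0.059  0.1752] F [ 1.4 -1.5 -1.1] azx 86.6 z [ 0.028 -0.003 -1.   ]
theta 0.734 317 498
```

View pics/d.png

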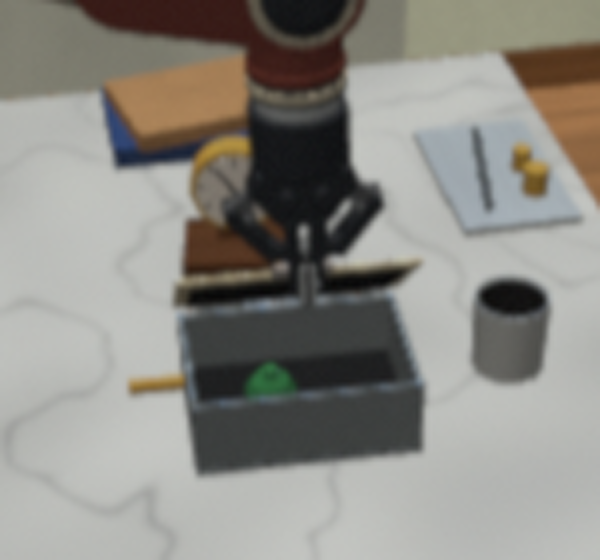

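The lid (cream edge at about y 280 in the crop) now leans on the shut fingers at (305,270), still well open. I'll hold briefly, then confirm it is stationary.

Request:
step_arm([
  [0,0,0,0],
  [0,0,0,0],
  [0,0,0,0],
  [0,0,0,0],
])

```text
time: 9.3
tool_pos: [0.5651, 0.0589, 0.1752]
tool_rot: [0.011, 0.728, 0.686, 0.009]
contact_force: [0.7, -0.5, -0.9]
gripper_width: 0.003
```

```bash
python3 -c "
from lid import *
rep()"
```

```text
9.3 pos [0.5651 0.0589 0.1752] F [ 0.7 -0.5 -0.9] azx 86.6 z [ 0.028 -0.003 -1.   ]
theta 0.733 309 484
```

Request:
step_arm([
  [-1.8,0,2,0],
  [-1.8,0,2,0],
  [-1.8,0,2,0],
  [-1.8,0,2,0],
  [-1.7,0,2.2,0],
  [-1.7,0,2.2,0],
  [-1.7,0,2.2,0],
  [-1.7,0,2.2,0],
])

```text
time: 10.15
tool_pos: [0.5644, 0.0438, 0.1568]
tool_rot: [0.01, 0.728, 0.686, 0.009]
contact_force: [0.4, -1.0, -0.6]
gripper_width: -0.001
```

```bash
python3 -c "
from lid import *
rep()"
```

```text
10.15 pos [0.5644 0.0438 0.1568] F [ 0.4 -1.  -0.6] azx 86.6 z [ 0.028 -0.003 -1.   ]
theta 0.003 166 289
```

```bash
cat >> lid.py <<'E'
def ang():
    out=[]
    for c in("scene","side"):
        img,P=cloud(c); q=(P-hin).reshape(-1,3); q=q[np.isfinite(q[:,0])]
        yc=np.array([-.99899,.0449,0]); a=-(q@xc); b=q@yc; z=q[:,2]; r=np.hypot(a,z)
        m=(np.abs(b)<.10)&(r<.15)&(r>.05)&(z>.003+.07*(c=="side")*0)&(a>0)
        if c=="side": m&=z>.015
        th=np.arctan2(z[m],a[m])-(np.arcsin(.005/r[m]) if c=="scene" else 0)
        if len(th)<30: out+=[c,None]; continue
        h,e=np.histogram(th,110,(-.2,2)); k=h.argmax(); t=th[np.abs(th-e[k]-.01)<.05]
        out+=[c,np.median(t).round(3),len(t),len(th)]
    y=state()["tool_pos"][1]; cth=(.197-y)/.186
    print(out,"pred",np.arccos(min(cth,1)).round(3))
    return img,np.float64(0),0,0
E
python3 -c "
from lid import *
rep()"
```

```text
10.2 pos [0.5642 0.0435 0.1563] F [ 0.8 -1.2 -0.8] azx 86.6 z [ 0.027 -0.003 -1.   ]
['scene', np.float64(0.593), 2968, 3010, 'side', np.float64(0.614), 99, 108] pred 0.602
theta 0.0 0 0
```

Request:
step_arm([
  [-1.7,0,2.6,0],
  [-1.7,0,2.6,0],
  [-1.6,0,2.6,0],
  [-1.6,0,2.6,0],
  [-1.5,0,2.6,0],
  [-1.5,0,2.6,0],
  [-1.4,0,2.6,0],
  [-1.4,0,2.6,0],
])

```text
time: 11.1
tool_pos: [0.5641, 0.0306, 0.1345]
tool_rot: [0.01, 0.728, 0.686, 0.009]
contact_force: [-0.5, -1.3, -1.3]
gripper_width: -0.003
```

```bash
sed -i 's/("scene","side"):$/("scene",):/' lid.py; python3 -c "
from lid import *
rep()"
```

```text
11.1 pos [0.5641 0.0306 0.1345] F [-0.5 -1.3 -1.3] azx 86.6 z [ 0.027 -0.003 -1.   ]
['scene', np.float64(0.452), 2958, 3011] pred 0.46
theta 0.0 0 0
```

Request:
step_arm([
  [-1.1,0,2.3,0],
  [-1.1,0,2.3,0],
  [-1.1,0,2.3,0],
  [-1.0,0,2.3,0],
  [-1.0,0,2.3,0],
  [-1.0,0,2.3,0],
  [-0.9,0,2.3,0],
  [-0.9,0,2.3,0],
])

```text
time: 11.95
tool_pos: [0.564, 0.0214, 0.1142]
tool_rot: [0.01, 0.728, 0.686, 0.009]
contact_force: [-0.6, -1.5, -0.8]
gripper_width: 0.0
```

```bash
python3 -c "
from lid import *
rep()"
```

```text
11.95 pos [0.564  0.0214 0.1142] F [-0.6 -1.5 -0.8] azx 86.6 z [ 0.027 -0.003 -1.   ]
['scene', np.float64(0.318), 2880, 2947] pred 0.333
theta 0.0 0 0
```

Request:
step_arm([
  [-0.7,0,2.0,0],
  [-0.7,0,2.0,0],
  [-0.6,0,2.0,0],
  [-0.6,0,2.0,0],
  [-0.6,0,2.0,0],
  [-0.5,0,2.0,0],
  [-0.5,0,2.0,0],
  [-0.5,0,2.0,0],
])

```text
time: 12.8
tool_pos: [0.564, 0.016, 0.0965]
tool_rot: [0.01, 0.728, 0.686, 0.008]
contact_force: [-0.2, -1.4, -1.0]
gripper_width: -0.0
```

```bash
python3 -c "
from lid import *
rep()"
```

```text
12.8 pos [0.564  0.016  0.0965] F [-0.2 -1.4 -1. ] azx 86.6 z [ 0.026 -0.004 -1.   ]
['scene', np.float64(0.205), 2804, 2855] pred 0.231
theta 0.0 0 0
```

Request:
step_arm([
  [-0.4,0,1.5,0],
  [-0.4,0,1.5,0],
  [-0.3,0,1.5,0],
  [-0.3,0,1.5,0],
  [-0.3,0,1.5,0],
  [-0.2,0,1.5,0],
])

```text
time: 13.45
tool_pos: [0.5641, 0.0137, 0.0865]
tool_rot: [0.01, 0.728, 0.686, 0.008]
contact_force: [-0.2, -1.5, -0.7]
gripper_width: 0.002
```

```bash
python3 -c "
from lid import *
rep()"
```

```text
13.45 pos [0.5641 0.0137 0.0865] F [-0.2 -1.5 -0.7] azx 86.6 z [ 0.026 -0.004 -1.   ]
['scene', np.float64(0.13), 2752, 2782] pred 0.168
theta 0.0 0 0
```

Request:
step_arm([
  [-0.1,0,1.0,0],
  [-0.1,0,1.0,0],
  [-0.1,0,1.0,0],
  [-0.1,0,1.0,0],
])

```text
time: 13.9
tool_pos: [0.5639, 0.0131, 0.0818]
tool_rot: [0.01, 0.728, 0.686, 0.008]
contact_force: [-0.0, -1.1, -1.6]
gripper_width: 0.001
```

```bash
python3 -c "
from lid import *
rep()"
```

```text
13.9 pos [0.5639 0.0131 0.0818] F [-0.  -1.1 -1.6] azx 86.6 z [ 0.026 -0.004 -1.   ]
['scene', np.float64(0.103), 2706, 2761] pred 0.149
theta 0.0 0 0
```

Request:
step_arm([
  [-0.1,0,1.0,0],
  [0,0,1.0,0],
  [-0.1,0,1.0,0],
  [-0.1,0,1.0,0],
  [0,0,1.0,0],
])

```text
time: 14.45
tool_pos: [0.5639, 0.0126, 0.0763]
tool_rot: [0.01, 0.728, 0.686, 0.008]
contact_force: [1.1, -1.7, -1.1]
gripper_width: -0.005
```

```bash
python3 -c "
from lid import *
rep()"
```

```text
14.45 pos [0.5639 0.0126 0.0763] F [ 1.1 -1.7 -1.1] azx 86.6 z [ 0.026 -0.005 -1.   ]
['scene', np.float64(0.071), 2689, 2726] pred 0.129
theta 0.0 0 0
```

Request:
step_arm([
  [0,0,1.0,0],
  [-0.1,0,1.0,0],
  [0,0,1.0,0],
  [-0.1,0,1.0,0],
  [0,0,1.0,0],
])

```text
time: 15.0
tool_pos: [0.5639, 0.0122, 0.0707]
tool_rot: [0.01, 0.728, 0.686, 0.008]
contact_force: [0.1, -3.8, -1.6]
gripper_width: 0.001
```

```bash
python3 -c "
from lid import *
rep()"
```

```text
15.0 pos [0.5639 0.0122 0.0707] F [ 0.1 -3.8 -1.6] azx 86.6 z [ 0.025 -0.005 -1.   ]
['scene', np.float64(0.041), 2633, 2684] pred 0.114
theta 0.0 0 0
```

Request:
step_arm([
  [-0.1,0,1.0,0],
  [0,0,1.0,0],
  [-0.1,0,1.0,0],
  [0,0,1.0,0],
  [0,0,1.0,0],
])

```text
time: 15.55
tool_pos: [0.564, 0.012, 0.0651]
tool_rot: [0.01, 0.728, 0.686, 0.007]
contact_force: [-0.9, -1.6, -1.3]
gripper_width: 0.004
```

```bash
python3 -c "
from lid import *
rep()"
```

```text
15.55 pos [0.564  0.012  0.0651] F [-0.9 -1.6 -1.3] azx 86.6 z [ 0.025 -0.005 -1.   ]
['scene', np.float64(0.01), 2563, 2574] pred 0.104
theta 0.0 0 0
```

Request:
step_arm([
  [0,0,1.0,0],
  [0,0,1.0,0],
  [0,0,1.0,0],
  [0,0,1.0,0],
])

```text
time: 16.0
tool_pos: [0.5647, 0.0119, 0.0617]
tool_rot: [0.011, 0.728, 0.686, 0.008]
contact_force: [-0.6, -1.6, 0.9]
gripper_width: 0.002
```

```bash
python3 -c "
from lid import *
rep()"
```

```text
16.0 pos [0.5647 0.0119 0.0617] F [-0.6 -1.6  0.9] azx 86.6 z [ 0.026 -0.005 -1.   ]
['scene', np.float64(-0.001), 2286, 2315] pred 0.1
theta 0.0 0 0
```

Request:
step_arm([
  [0,0,1.0,0],
  [0,0,1.0,0],
  [0,0,1.0,0],
])

```text
time: 16.35
tool_pos: [0.5657, 0.0119, 0.0595]
tool_rot: [0.012, 0.728, 0.686, 0.009]
contact_force: [-1.4, -1.0, 1.7]
gripper_width: -0.002
```

```bash
python3 -c "
from lid import *
i=rep(); cv2.imwrite('pics/e.png',cv2.resize(i[190:310,240:390],(700,560),interpolation=cv2.INTER_CUBIC)[:,:,::-1])"
```

```text
16.35 pos [0.5657 0.0119 0.0595] F [-1.4 -1.   1.7] azx 86.6 z [ 0.028 -0.005 -1.   ]
['scene', np.float64(-0.0), 2293, 2321] pred 0.095
theta 0.0 0 0
```

View pics/e.png

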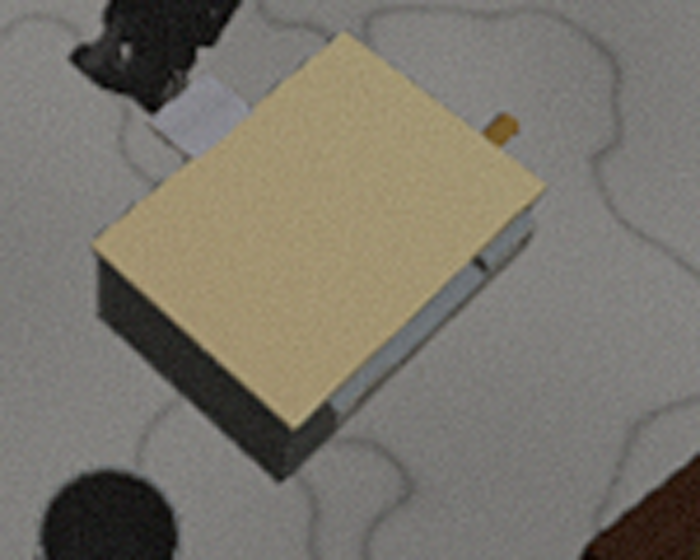

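The lid lies flat on the case (centre at about (320,240)), with the tab at (200,115) against the fingers at (150,90). The angle has stopped at 0.00 and the vertical force has reversed, so it is seated. I'll back off slowly.

Request:
step_arm([
  [-0.5,0,0,0],
  [-1,0,0,0],
  [-2,0,0,0],
  [-10,0,0,0],
  [-20,0,0,0],
  [-20,0,-20,0],
  [0,0,-40,0],
  [0,0,0,0],
])

```text
time: 17.2
tool_pos: [0.5588, -0.0437, 0.1184]
tool_rot: [0.009, 0.728, 0.686, 0.008]
contact_force: [1.1, 0.0, 1.4]
gripper_width: -0.001
```

```bash
python3 - <<'E'
from lid import *
rep()
img,P=cloud("scene")
for n,b in(("cup",[245,287,38,47]),("gauge",[358,280,72,62])):
    l,t,w,h=b
    for Q in(np.load("scene.npy"),P):
        q=Q[t:t+h,l:l+w].reshape(-1,3); q=q[(q[:,2]>.012)&(q[:,2]<.3)]
        print(n,np.median(q,0).round(4),q.min(0).round(3),q.max(0).round(3))
E
```

```text
17.2 pos [ 0.5588 -0.0437  0.1184] F [1.1 0.  1.4] azx 86.6 z [ 0.024 -0.001 -1.   ]
['scene', np.float64(0.0), 2262, 2298] pred 0.0
theta 0.0 0 0
cup [0.7757 0.1674 0.0586] [0.741 0.133 0.012] [0.812 0.204 0.077]
cup [0.7752 0.1669 0.0586] [0.742 0.133 0.012] [0.812 0.203 0.08 ]
gauge [0.5772 0.3919 0.031 ] [0.495 0.335 0.012] [0.619 0.441 0.135]
gauge [0.5771 0.3919 0.0309] [0.497 0.335 0.012] [0.618 0.441 0.135]
```

```bash
python3 -c "
from plant import job_done
print(job_done())"
```

```text
the job is handed in; nothing more can be done
None
```

The lid is fully shut and the job was handed in at about 17.3 s of the 51 s allowed; `job_done` gives no verdict.

- **Push:** I pushed the lid over with the shut fingers to about 1.30 rad, then moved them up and over to the front. It fell free from 1.19 to 0.98 rad between two camera readings.
- **Catch:** It came to rest on the outside of the fingers at 0.73 rad. Readings 0.45 s apart gave 0.734 and 0.733 rad.
- **Lowering:** The tool stays pointing down here, so the fingers could not go under the tab. I held the tab's edge against the side of the fingers instead, and friction carried the lid down. From 0.13 rad on it moved at about 0.06 rad/s. The highest force component I read in the lowering was about 4 N.

**Last checks**
- **Lid:** It reads 0.00 rad, and the reading did not change when I took the fingers away.
- **Cup and gauge:** Both are within 1 mm of where they started.
- **Arm:** It was well clear of everything at hand-in. The wrist force still read 1 to 1.5 N, which is its normal noise.

**Checks that disagreed or were not possible**
- **Lid angle:** Below about 0.2 rad the angle worked out from the finger position read higher than the camera's, by up to 0.1 rad. It is very sensitive to millimetre errors there. I went by the camera and by the vertical force reversing when the lid seated.
- **Bulb:** It is hidden under the shut lid, so I could not check it at the end. The fingers never went into the case.
- **Switch:** I did not check the toggle again, but the arm never went near the panel.

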